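# Slide a slat to its saw line on the saw board

### The arm

A 6-joint arm with a two-finger parallel gripper is mounted at the origin on the work surface. World frame = base frame: x ahead of the robot, y to its left, z up, the work surface at z = 0. Lengths are in m, angles in rad, forces in N, time in s.
With the tool pointing down it reaches from about 0.275 to 0.85 m from the base axis. Payload 5.2 kg.
Tool frame: the origin (TCP) lies at the very end of the fingers, on their centre line; the grasp point (between the pads) lies 19 mm behind it (arm.grip_depth is the distance from the TCP to the grasp point, in m); z points along the fingers, y is the direction in which the jaws open and shut (so a half turn about z gives the same grasp; the last joint's range is limited). The gripper opens to 85 mm and grips with 20 to 120 N. Pads are 22 mm wide; open, the fingers measure 114 mm over their backs; the gripper's body (76 mm by 85 mm) begins 54 mm behind the grasp point. The pads swing forward as they close: fully open they stand 13 mm farther back than shut.
Start: joints at [1.143, 0.259, 1.535, -0, 1.348, -0.203], TCP at [0.123, 0.536, 0.231] pointing down, gripper open.
Joint ranges: [-3.14, 3.14], [-0.91, 2.08], [0.19, 2.58], [-1.22, 4.36], [0.22, 2.71], [-3.12, 3.12]. Speed limits (rad/s): [2.57, 2.57, 3.14, 3.14, 3.14, 3.14].

### API

Orientations are given as a rotation vector (axis times angle).
In Python, from rig import arm gives the robot as it stands.
- The arm moves only by the tool carry_out, never from a script. Its argument "series" is one flat list of numbers, 5 for each row, row after row: the shift along the tool's x, y, z in m, then the turn about the tool's z in rad, then the opening, from 0 (shut) to 1 (fully open). A call has 1 to 8 rows; each row shifts and turns the pose as measured when the row begins, along the tool's axes as they then stand; what a row does not reach is not made up. A row lasts 1/8 s, in which the tool goes at most 62.5 mm and 10.7 degrees, less where a joint would pass 70% of its speed; a pose out of reach is approached as far as the arm can. A call with a gripper value outside its range is refused whole. The fingers move at their own pace and stop on an object; "grip_force" is the grip in N (left out, the last holds). Time passes only in rows, so rows that do not move let the fingers close. It gives the time, the measured TCP pose, the force and the opening at its end, in the units of the state.
- arm.read_state(): the state, without advancing time (a new reading comes with each control period).
- arm.read_camera(name): name is "scene" or "side" or "wrist"; returns a dict with "img" (384x512x3 uint8, blue, green, red), "vfov" (degrees; the focal length in pixels is half the picture's height over the tangent of half this angle, whatever the lens; pixels are square), "cx", "cy" (the principal point, pixels), "k1" (the pictures are not rectified: a ray, as slopes to the right and down, at radius r is drawn at 1 + k1 r^2 times it, then the intrinsics apply), "extrinsics" (4x4, takes a point from camera to world coordinates); the wrist camera has in their place "hand_eye" (4x4, takes a point from camera to tool coordinates, whose origin is the TCP and whose axes are the flange's). Camera axes: x right, y down, z forward; pixel columns grow to the right and rows downward; lengths in m; the calibration is good to about 2 mm. A picture is of the moment at which its call begins: read the wrist's pose just before it. There is no depth.
- arm.job_done(): hands the job in, once; it reports no verdict.
The state is a dict: "time_s": time; "qpos": joint angles; "joint_velocities": joint speeds; "effort": joint torques, N m; "tcp_pos": TCP position; "ee_rot": TCP orientation; "contact_force": force on the tool from outside, world axes, zero at the start; "torque": the same for the moment, N m; "opening": finger opening in m.
Only numpy, scipy, OpenCV 4.12 (cv2) and the standard library are available. Lean on these libraries where they do the work, as an engineer would, in place of code of your own. Each camera call takes 0.05 s, during which the arm holds its last target.

### The job

An oak slat lies loose on the saw board; get it ready for the saw by sliding it with your fingertips: flat against the board's raised fence along its whole length, and out over the board's right-hand edge (on the right as the robot faces the bench) so that the 40 mm beyond the pencil line overhangs, with the pencil line right above that edge. Only push it, never pick it up or let it tip or drop off, leave everything else on the bench where it is, and take the hand away at the end.

Things in the scene. Friction and masses are not known exactly. Their poses are not given: they have to be found in the camera images.
- saw_board: Fixed dark wooden board, 190 (own x, away from robot) x 260 (own y, to robot's left) x 25 mm high; origin: centre of underside. On its top along the far (+x) side stands a pale plywood fence, 25 mm deep, 260 long, 20 high; the face the slat goes against is at own x = +70 mm. The right-hand edge is at own y = -130 mm. Place and turn (up to 0.4 rad) vary; it never moves when pushed.
- board_edge (a point): Point on the saw board's top where the fence face meets the right-hand edge: own x = +70 mm, y = -130 mm, z = +25 mm of the saw board. Axes as the board's: x from the robot's side into the fence, -y out over the edge.
- slat: Loose oak slat flat on the saw board, 60 wide (own x) x 180 long (own y) x 8 mm thick, 40 to 85 g; origin: centre of underside. A dark pencil line crosses its top 40 mm from its right-hand (-y) end, at own y = -50 mm. Starts short of the right-hand edge, clear of the fence, turned up to 0.25 rad to it. Slides freely and stays where left.
- slat_end (a point): Middle of the slat's right-hand end, on the underside (slat own x = 0, y = -90 mm). It should end 40 mm beyond the board's right-hand edge.
- corner_a (a point): Fence-side corner of the slat at the right-hand end, on the underside (slat own x = +30 mm, y = -90 mm).
- corner_b (a point): Fence-side corner of the slat at the left-hand end, on the underside (slat own x = +30 mm, y = +90 mm).
- offcut: Loose short oak offcut, 60 by 80 by 8 mm, no line on it, on the bench on the robot's side of the saw board; leave alone. Origin at the centre of its underside.
- sanding_block: Loose oak sanding block, 110 (own x) by 65 by 35 mm high, on the bench left of the saw board, its nearer side 30 to 75 mm from the board; leave alone. Origin at the centre of its underside.
- clamp: Loose purple plastic C-shaped clamp lying flat, about 70 by 145 mm, 16 mm high, on the bench right of the saw board, at least 70 mm from its right-hand edge; leave alone. Origin in the middle of the frame's opening, at bench level.
- spanner: Loose chrome adjustable spanner lying flat, about 165 mm long along own y, 12 to 15 mm high, on the bench beyond the fence; leave alone. Origin near the middle of its underside.
- glass_dome: Loose small glass dome with a knob, 72 mm across, 84 mm high, on the bench right of the saw board's near right-hand corner; leave alone. Origin at the centre of its underside.
- glue: Loose plastic glue bottle, 52 mm across, 95 mm high, standing on the bench right of the saw board, beyond the line of the fence; leave alone. Origin at the centre of its underside.
- tin: Loose steel tin, 72 mm across, 50 mm high, standing on the bench left of the saw board, beyond the line of the fence; leave alone. Origin at the centre of its underside.
Things that resemble listed ones, but are neither listed nor needed, are in the scene too. Of the things that look like the slat, the largest one is meant.

How it is judged:
At the end, for the whole second after the job is handed in: The slat lies flat and at rest on the saw board, its right-hand end 40 mm (within 5 mm) beyond the board's right-hand edge, and both its fence-side corners within 5 mm of the plane of the fence face (y of slat_end in the frame of board_edge between -0.045 and -0.035 m and x of corner_a in the frame of board_edge between -0.005 and 0.005 m and x of corner_b in the frame of board_edge between -0.005 and 0.005 m and z of slat in the frame of board_edge between -0.002 and 0.002 m and angle between slat's own z axis and vertical below 0.03 rad and linear speed of slat below 0.01 m/s and angular speed of slat below 0.1 rad/s); the robot touches nothing.
It fails at once if the slat is lifted (more than 8 mm), tipped (more than 0.2 rad) or falls off the board (z of slat in the frame of board_edge above 0.008 m or z of slat in the frame of board_edge below -0.006 m or angle between slat's own z axis and vertical above 0.2 rad).
It fails at once if another thing on the bench is moved by more than 20 mm or tipped over (distance of any of offcut, sanding_block, clamp, spanner, glass_dome, glue, tin from where it was at the start of the episode above 0.02 m or angle between any of offcut, sanding_block, clamp, spanner, glass_dome, glue, tin's own z axis and vertical above 0.3 rad).
It also fails if it takes over 54 s, if anything falls off the work surface, if the arm or the gripper's body presses on something with over 40 N, if the wrist force passes 120 N, or if a joint passes its speed limit or range.

## Working session

There is one attempt and no reset: what is moved stays moved. The work goes in short steps, Python scripts to look and compute and a tool call to move; the robot and the scene stay as the last step left them, time stands still between calls to the robot, and variables do not carry over. Pictures are saved under pics/ and viewed, and the job is handed in when it is done.

Besides the shell and the picture viewer there is one more tool, called after ">>>" as name(argument=value, ...) on one line, values as JSON. carry_out: Moves the arm, as the interface text tells. Its arguments: {"type":"object","properties":{"series":{"type":"array","items":{"type":"number"}},"grip_force":{"type":"number"}},"required":["series"]}

```bash
mkdir -p pics; ls
python3 - <<'E'
from rig import arm
import cv2,json
s=arm.read_state();print({k:s[k] for k in('time_s','tcp_pos','ee_rot','opening','contact_force')})
for n in('scene','side','wrist'):
    c=arm.read_camera(n);cv2.imwrite(f'pics/{n}0.png',c['img'])
    print(n,{k:(v.tolist() if hasattr(v,'tolist') else v) for k,v in c.items() if k!='img'})
E
```

```text
pics
{'time_s': 0.0, 'tcp_pos': array([0.12234001, 0.53567759, 0.23045782]), 'ee_rot': array([-3.52227721e-01, -3.12120907e+00,  2.78896686e-03]), 'opening': 0.08519255969234013, 'contact_force': array([-0.26315318,  0.74351184, -0.1103607 ])}
scene {'vfov': 49.78729100749065, 'cx': 255.53444713282866, 'cy': 194.80854567464095, 'k1': -0.07949757848931487, 'extrinsics': [[-0.7339526250633773, 0.5598109417708171, -0.3846105220040764, 0.9200306078604081], [0.6791300757791372, 0.5967118228620851, -0.42745448954108634, 0.4341857363112633], [-0.009792054677168824, -0.5749319176478882, -0.8181426561027857, 0.8803458187825401], [0.0, 0.0, 0.0, 1.0]]}
side {'vfov': 47.14521914510968, 'cx': 253.54460478598924, 'cy': 191.06275295732277, 'k1': -0.047228780075271745, 'extrinsics': [[0.9834984775609752, -0.14518689736493484, 0.10794215797725992, 0.45333507012885194], [-0.18036008595414713, -0.7400849133270053, 0.6478769639834187, -0.6154925962873259], [-0.014176883644035885, -0.6566544646153737, -0.7540583068111115, 0.7932762363789153], [0.0, 0.0, 0.0, 1.0]]}
wrist {'vfov': 60.52758506116762, 'cx': 249.06106773447374, 'cy': 186.15743965390575, 'k1': 0.00034512231469124784, 'hand_eye': [[0.0001962185417423416, -0.9563619519131653, -0.29218449382389083, 0.07435691374080393], [0.999999979990256, 0.00019903904259461832, 2.007351744327463e-05, 0.0015242419886729586], [3.895857358784706e-05, -0.2921844919161503, 0.9563619718317585, -0.14267804994698155], [0.0, 0.0, 0.0, 1.0]]}
```

View pics/scene0.png

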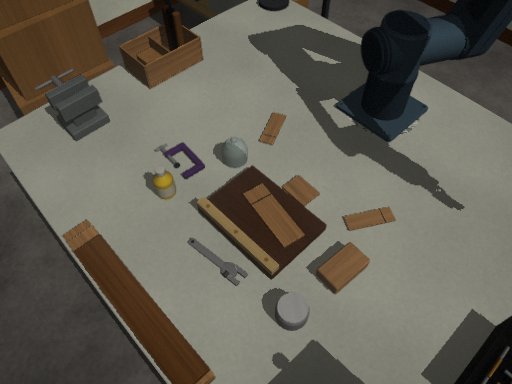

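View pics/side0.png

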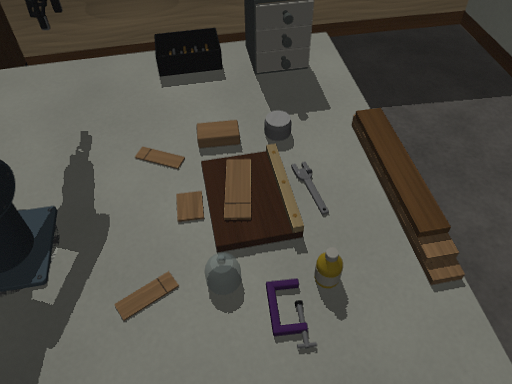

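View pics/wrist0.png

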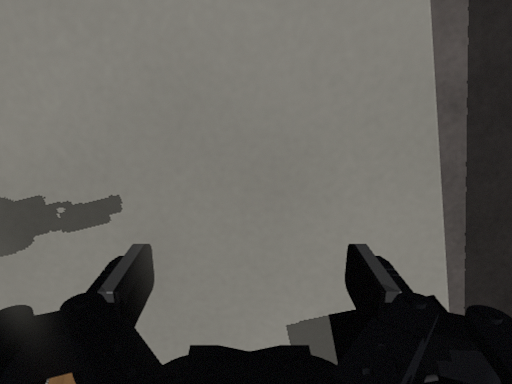

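Three pieces look like the slat, each with a line. In the side picture they are the one on the board at (238,188), one at (160,158) and one at (147,296). The piece on the board is the largest and is the only one lying on the saw board. I'll confirm it with enlarged crops.

```bash
cat > h.py <<'E'
import numpy as np,cv2
from rig import arm
from scipy.spatial.transform import Rotation as R
def K(c):
    f=c['img'].shape[0]/2/np.tan(np.radians(c['vfov']/2));return np.array([[f,0,c['cx']],[0,f,c['cy']],[0,0,1.]])
def D(c): return np.array([c['k1'],0,0,0,0.])
def T(c,s=None):
    if 'extrinsics' in c: return np.array(c['extrinsics'])
    M=np.eye(4);M[:3,:3]=R.from_rotvec(s['ee_rot']).as_matrix();M[:3,3]=s['tcp_pos'];return M@np.array(c['hand_eye'])
def proj(P,c,s=None):
    M=np.linalg.inv(T(c,s));return cv2.projectPoints(np.array(P,float).reshape(-1,3),cv2.Rodrigues(M[:3,:3])[0],M[:3,3],K(c),D(c))[0].reshape(-1,2)
def unproj(px,z,c,s=None):
    u=cv2.undistortPointsIter(np.array(px,float).reshape(-1,1,2),K(c),D(c),None,None,(3,100,1e-9)).reshape(-1,2) if hasattr(cv2,'undistortPointsIter') else cv2.undistortPoints(np.array(px,float).reshape(-1,1,2),K(c),D(c)).reshape(-1,2)
    M=T(c,s);d=np.c_[u,np.ones(len(u))]@M[:3,:3].T;o=M[:3,3]
    return o+d*((z-o[2])/d[:,2])[:,None]
E
python3 - <<'E'
import cv2
a=cv2.imread('pics/scene0.png')[155:285,180:340];b=cv2.imread('pics/side0.png')[135:255,190:320]
cv2.imwrite('pics/c1.png',cv2.resize(a,None,fx=4.5,fy=4.5,interpolation=cv2.INTER_CUBIC)*1)
cv2.imwrite('pics/c2.png',cv2.resize(b,None,fx=5,fy=5,interpolation=cv2.INTER_CUBIC))
E
```

```text
(no output)
```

View pics/c1.png

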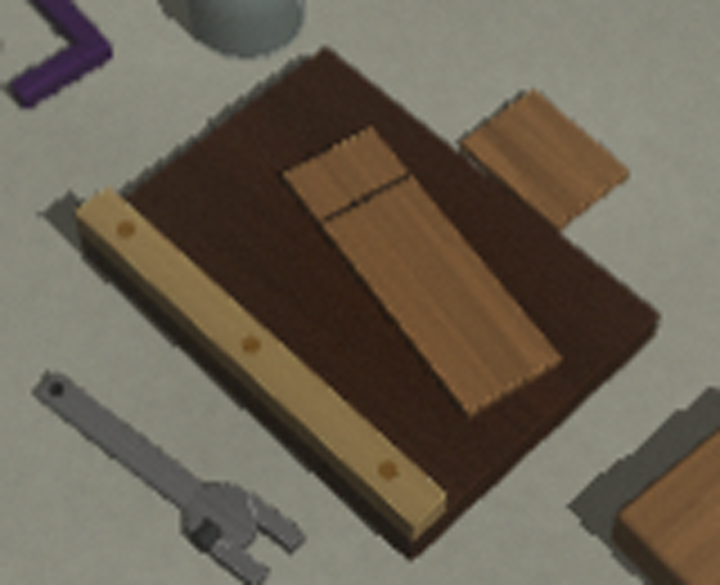

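View pics/c2.png

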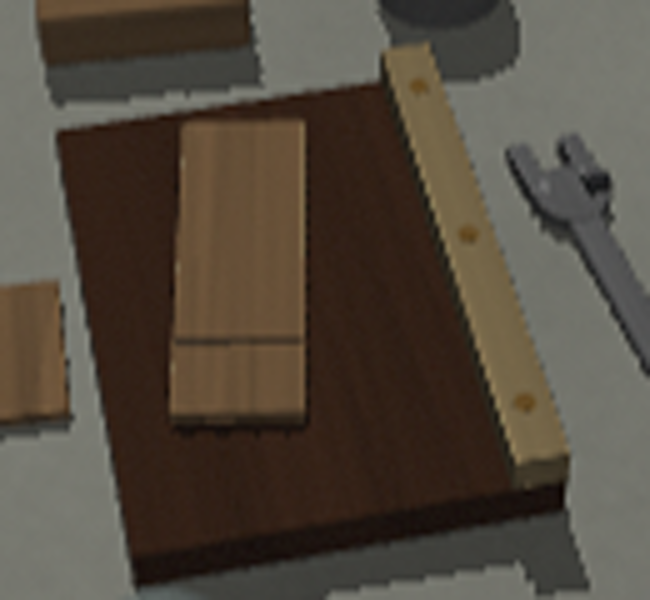

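```bash
cat > fit.py <<'E'
from h import *
from scipy.optimize import least_squares
def w(p,L,z):
    c,s=np.cos(p[2]),np.sin(p[2]);L=np.array(L,float)
    return np.c_[p[0]+c*L[:,0]-s*L[:,1],p[1]+s*L[:,0]+c*L[:,1],np.broadcast_to(z,len(L))]
def fit(obs,p0):  # obs: list of (cam,state,local xy,z list,px)
    def r(p): return np.concatenate([(proj(w(p,L,z),c,s)-px).ravel() for c,s,L,z,px in obs])
    o=least_squares(r,p0,loss='soft_l1');return o.x,r(o.x)
def report(b,s):
    d=s[:2]-b[:2];c,q=np.cos(b[2]),np.sin(b[2])
    l=np.array([c*d[0]+q*d[1],-q*d[0]+c*d[1]]);a=s[2]-b[2]
    M=np.array([[np.cos(a),-np.sin(a)],[np.sin(a),np.cos(a)]])
    f=lambda P:(l+M@np.array(P)-[.07,-.13])*1e3
    print('rel ang',a,'end',f([0,-.09]).round(1),'ca',f([.03,-.09]).round(1),'cb',f([.03,.09]).round(1))
E
cat > m1.py <<'E'
from fit import *
S=arm.read_camera('scene');I=arm.read_camera('side')
cs=lambda P:(np.array(P)+.5)/4.5-.5+[180,155]
ci=lambda P:(np.array(P)+.5)/5-.5+[190,135]
bL=[[-.095,-.13],[-.095,.13],[.07,-.13],[.095,-.13],[.07,.13],[.095,.13]];bz=[.025,.025,.045,.045,.045,.045]
b,r=fit([(S,None,bL,bz,cs([[325,47],[658,320],[107,188],[78,212],[445,497],[415,535]])),
 (I,None,bL,bz,ci([[57,131],[135,555],[518,462],[568,455],[384,53],[430,43]]))],[.55,0.1,0])
print(b,r.round(1))
sL=[[-.03,-.09],[.03,-.09],[.03,.09],[-.03,.09],[.03,-.05],[-.03,-.05]]
s,r=fit([(S,None,sL,.033,cs([[375,127],[282,174],[470,416],[561,358],[325,219],[411,176]])),
 (I,None,sL,.033,ci([[170,415],[306,415],[305,121],[182,122],[306,342],[174,341]]))],[.5,0.1,0])
print(s,r.round(1));report(b,s);np.savez('p.npz',b=b,s=s)
# other things
for n,P,z in (('dome base',[225,285],0),('dome top',[222,258],.07),('clamp',[270,320],.016),('clamp near',[268,284],.016),('glue',[327,275],.02),('sand',[240,140],.03)): print(n,unproj(P,z,I).round(3))
E
python3 m1.py
```

```text
[0.55106739 0.04185225 0.01162426] [  0.8  -0.1   0.9  -0.1   0.5  -0.5  -1.   -0.1   0.2   0.4  -1.2  -0.8
  14.4  84.9 -15.4 -85.9  -0.8   0.2   0.7  -0.4  -0.   -0.8   0.6  -0.3]
[ 0.52869879  0.05919158 -0.17452586] [-0.6 -0.1  0.1 -0.  -0.6 -0.4  0.2  0.1 -0.9  1.1  0.1 -0.2 -0.4 -0.3
 -0.1 -0.7 -0.1 -0.1  0.   0.  -0.1 -0.2 -0.5  0.4]
rel ang -0.18615012240823056 end [-108.8   59.2] ca [-79.3  53.6] cb [-46.  230.5]
dome base [[ 0.465 -0.171  0.   ]]
dome top [[ 0.466 -0.151  0.07 ]]
clamp [[ 0.537 -0.268  0.016]]
clamp near [[ 0.549 -0.193  0.016]]
glue [[ 0.668 -0.198  0.02 ]]
sand [[0.56  0.218 0.03 ]]
```

```bash
sed -i 's/\[\[57,131\],\[135,555\],/[[135,555],[57,131],/' m1.py
cat > mv.py <<'E'
# tool-frame shift & turn to get to world target TCP (x,y,z) and jaw axis yaw (tool y dir minus 90deg)
from h import *
import sys
x,y,z,yaw=map(float,sys.argv[1:5])
s=arm.read_state();M=R.from_rotvec(s['ee_rot']).as_matrix()
ty=M[:,1];cur=np.arctan2(-ty[0],ty[1])
print('t',s['time_s'],'tcp',s['tcp_pos'].round(4),'yaw',cur.round(4),'F',s['contact_force'].round(2),'tilt',M[:,2].round(3))
print('shift(tool now)',(M.T@(np.array([x,y,z])-s['tcp_pos'])).round(4),'turn',-(yaw-cur).round(4))
E
python3 m1.py; python3 mv.py 0.46 0.07 0.25 0.01
```

```text
[0.55135391 0.0413734  0.01806862] [ 0.2 -0.1  0.7 -0.5  0.1 -0.3 -1.3  0.2  0.4  0.3 -1.  -0.9 -0.6  0.4
  0.  -0.7 -0.2  0.1  1.2 -0.5 -0.2 -0.8  0.4 -0.3]
[ 0.52869879  0.05919158 -0.17452586] [-0.6 -0.1  0.1 -0.  -0.6 -0.4  0.2  0.1 -0.9  1.1  0.1 -0.2 -0.4 -0.3
 -0.1 -0.7 -0.1 -0.1  0.   0.  -0.1 -0.2 -0.5  0.4]
rel ang -0.1925944852347218 end [-109.6   59.9] ca [-80.1  54.1] cb [-45.7 230.8]
dome base [[ 0.465 -0.171  0.   ]]
dome top [[ 0.466 -0.151  0.07 ]]
clamp [[ 0.537 -0.268  0.016]]
clamp near [[ 0.549 -0.193  0.016]]
glue [[ 0.668 -0.198  0.02 ]]
sand [[0.56  0.218 0.03 ]]
t 0.35 tcp [0.1225 0.536  0.2311] yaw -0.2248 F [0.12 0.67 0.53] tilt [-0. -0. -1.]
shift(tool now) [-0.4329 -0.3791 -0.0188] turn -0.2348
```

>>> carry_out(series=[-0.043,-0.038,-0.002,0,1,-0.043,-0.038,-0.002,0,1,-0.043,-0.038,-0.002,0,1,-0.043,-0.038,-0.002,0,1,-0.043,-0.038,-0.002,0,1,-0.043,-0.038,-0.002,0,1,-0.043,-0.038,-0.002,0,1,-0.043,-0.038,-0.002,0,1])

```text
time_s: 1.35
tcp_pos: [0.397, 0.1563, 0.2483]
ee_rot: [0.337, 3.119, 0.005]
contact_force: [2.0, 0.3, -0.3]
opening: 0.0854
```

```bash
python3 mv.py 0.46 0.07 0.25 0.018
```

```text
t 1.35 tcp [0.397  0.1563 0.2483] yaw -0.2155 F [ 1.97  0.27 -0.32] tilt [ 0.005  0.002 -1.   ]
shift(tool now) [-0.08   -0.0709 -0.0016] turn -0.2335
```

>>> carry_out(series=[-0.04,-0.036,0,0,1,-0.04,-0.036,0,0,1,0,0,0,-0.12,1,0,0,0,-0.11,1,0,0,0,0,1])

```text
time_s: 1.98
tcp_pos: [0.4643, 0.0605, 0.2488]
ee_rot: [-0.018, 3.134, 0.003]
contact_force: [0.3, 0.1, -1.1]
opening: 0.0855
```

```bash
cat > snap.py <<'E'
from h import *
import sys,pickle
n=sys.argv[1];s=arm.read_state();o={'s':s}
for k in sys.argv[2:]:
    c=arm.read_camera(k);o[k]=c;cv2.imwrite(f'pics/{k}_{n}.png',c['img'])
pickle.dump(o,open(f'{n}.pkl','wb'))
E
python3 snap.py a wrist;python3 mv.py 0.46 0.07 0.25 0.018; python3 -c "
import cv2;a=cv2.imread('pics/wrist_a.png');cv2.imwrite('pics/wa2.png',cv2.resize(a,(800,600),interpolation=cv2.INTER_CUBIC))"
```

```text
t 2.025 tcp [0.4642 0.0606 0.2488] yaw 0.0104 F [-0.76  0.38  1.43] tilt [ 0.007  0.002 -1.   ]
shift(tool now) [ 0.0041  0.0094 -0.0012] turn -0.0076
```

View pics/wa2.png

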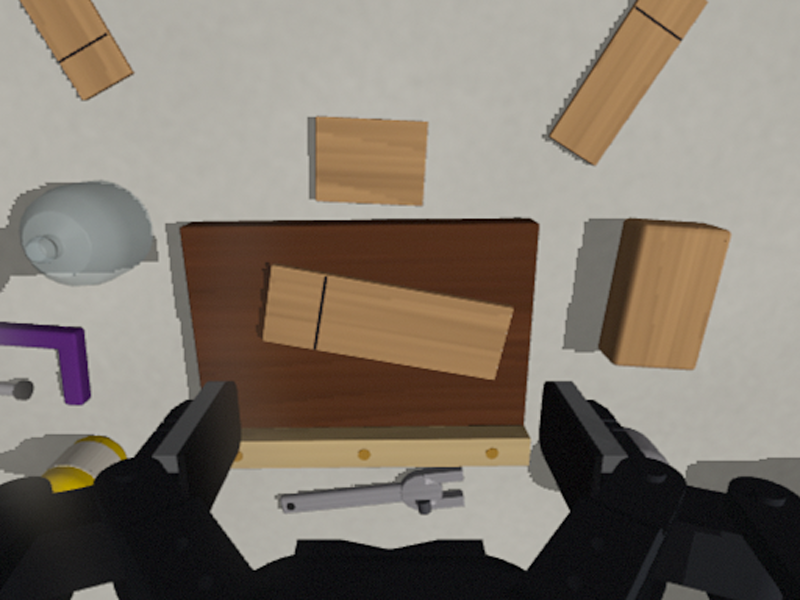

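```bash
cat > m2.py <<'E'
from fit import *
import pickle
o=pickle.load(open('a.pkl','rb'));c,s=o['wrist'],o['s']
g=lambda P:(np.array(P)+.5)/1.5625-.5
b0,s0=np.load('p.npz')['b'],np.load('p.npz')['s']
b,r=fit([(c,s,[[-.095,-.13],[-.095,.13],[.07,.13],[.07,.13],[.095,.13]],[.025,.025,.025,.045,.045],g([[183,226],[538,222],[525,428],[526,436],[529,467]]))],b0)
print(b0,b,r.round(1))
sl,r=fit([(c,s,[[-.03,-.09],[.03,-.09],[.03,.09],[-.03,.09],[.03,-.05],[-.03,-.05]],.033,g([[270,264],[262,340],[495,380],[513,308],[316,349],[326,276]]))],s0)
print(s0,sl,r.round(1));report(b,sl)
E
python3 m2.py
```

```text
[0.55135391 0.0413734  0.01806862] [0.54912792 0.04222667 0.02010568] [-3.5  0.1  1.4  0.5 -0.5 -2.1  3.   1.8 -0.4 -0.5]
[ 0.52869879  0.05919158 -0.17452586] [ 0.52738871  0.0610382  -0.17247279] [ 0.6  0.4 -0.2  0.4 -0.4 -0.1  0.7 -0.2 -1.   0.3  0.1 -1.1]
rel ang -0.1925784664265347 end [-108.6   60.9] ca [-79.1  55.2] cb [-44.7 231.8]
```

>>> carry_out(series=[0,0,0.05,-0.009,1,0,0,0.05,0,1,0,0,0.05,0,1,0,0,0.05,0,1,0,0,0,0,1])

```text
time_s: 2.65
tcp_pos: [0.4683, 0.0625, 0.0465]
ee_rot: [-0.018, 3.126, 0.002]
contact_force: [-0.7, 0.1, 0.3]
opening: 0.0855
```

```bash
python3 mv.py 0.465 0.06 0.035 0.019; python3 snap.py b side
```

```text
t 2.65 tcp [0.4683 0.0625 0.0465] yaw 0.0114 F [-0.68  0.1   0.27] tilt [ 0.015  0.001 -1.   ]
shift(tool now) [ 0.0035 -0.0025  0.0115] turn -0.0076
```

View pics/side_b.png

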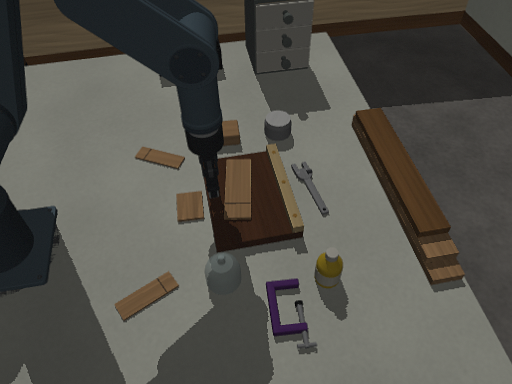

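The gripper is above the board's near strip, clear of the slat, with the fingertips around (213,190). Next I'll probe down gently to find the tip height.

>>> carry_out(series=[0.006,-0.002,0.006,-0.008,1,0,0,0.006,0,1,0,0,0.004,0,1,0,0,0,0,1])

```text
time_s: 3.2
tcp_pos: [0.4689, 0.0599, 0.0374]
ee_rot: [-0.03, 3.111, -0.001]
contact_force: [1.2, 0.1, 0.4]
opening: 0.0854
```

>>> carry_out(series=[0,0,0.004,0,1,0,0,0.004,0,1,0,0,0,0,1])

```text
time_s: 3.58
tcp_pos: [0.4696, 0.0599, 0.0293]
ee_rot: [-0.03, 3.11, -0.001]
contact_force: [-0.7, -0.2, -0.4]
opening: 0.0854
```

```bash
python3 mv.py 0.465 0.06 0.02 0.019; python3 -c "
from h import *;s=arm.read_state();print(s['qpos'].round(3),R.from_rotvec(s['ee_rot']).as_matrix().round(3))"
```

```text
t 3.575 tcp [0.4696 0.0599 0.0293] yaw 0.0194 F [-0.7  -0.23 -0.42] tilt [ 0.032 -0.    -0.999]
shift(tool now) [0.0049 0.0002 0.0092] turn 0.0004
[-0.112  0.353  1.987  0.005  0.769 -1.705] [[-0.999 -0.019  0.032]
 [-0.019  1.    -0.   ]
 [-0.032 -0.001 -0.999]]
```

>>> carry_out(series=[0,0,0.006,0,1,0,0,0,0,1])

```text
time_s: 3.82
tcp_pos: [0.4697, 0.0599, 0.0227]
ee_rot: [-0.03, 3.11, -0.001]
contact_force: [-0.0, -0.1, -0.1]
opening: 0.0853
```

>>> carry_out(series=[0,0,0.005,0,1,0,0,0,0,1])

```text
time_s: 4.08
tcp_pos: [0.4698, 0.0599, 0.0172]
ee_rot: [-0.03, 3.11, -0.001]
contact_force: [0.0, 0.6, -1.4]
opening: 0.0856
```

>>> carry_out(series=[0,0,0.002,0,1,0,0,0,0,1])

```text
time_s: 4.32
tcp_pos: [0.4699, 0.0599, 0.0151]
ee_rot: [-0.03, 3.11, -0.001]
contact_force: [-0.2, 0.3, 0.8]
opening: 0.0854
```

>>> carry_out(series=[0,0,0.002,0,1,0,0,0,0,1])

```text
time_s: 4.58
tcp_pos: [0.4701, 0.0599, 0.0131]
ee_rot: [-0.03, 3.11, -0.001]
contact_force: [0.3, -0.6, -0.5]
opening: 0.0849
```

>>> carry_out(series=[0,0,0.002,0,1,0,0,0,0,1])

```text
time_s: 4.82
tcp_pos: [0.4704, 0.0598, 0.0121]
ee_rot: [-0.03, 3.109, -0.001]
contact_force: [-0.5, 0.6, 0.3]
opening: 0.0857
```

>>> carry_out(series=[0,0,-0.003,0,1,-0.008,0,0.0003,0,1,-0.008,0,0.0003,0,1,-0.008,0,0.0003,0,1,-0.008,0,0.0003,0,1,0,0,0,0,1])

```text
time_s: 5.58
tcp_pos: [0.5055, 0.0604, 0.0148]
ee_rot: [-0.03, 3.108, -0.001]
contact_force: [-0.5, 0.3, -1.3]
opening: 0.0852
```

```bash
python3 mv.py 0.548 0.06 0.0145 0.019; python3 snap.py c side wrist;  python3 -c "
import cv2;a=cv2.imread('pics/side_c.png')[110:260,170:350];b=cv2.imread('pics/wrist_c.png');cv2.imwrite('pics/c3.png',cv2.hconcat([cv2.resize(a,(460,383),interpolation=cv2.INTER_CUBIC),cv2.resize(b,(340,383))]))"
```

```text
t 5.575 tcp [0.5055 0.0604 0.0148] yaw 0.0194 F [-0.46  0.32 -1.25] tilt [ 0.033 -0.001 -0.999]
shift(tool now) [-0.0424 -0.0012  0.0017] turn 0.0004
```

View pics/c3.png

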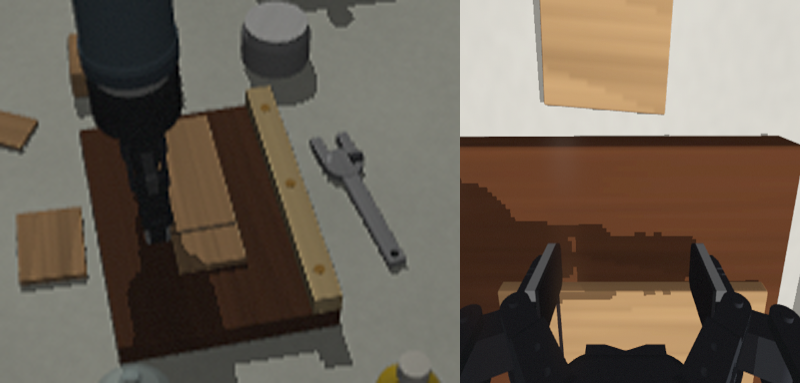

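The slat has turned parallel to the fence and sits against both fingertips. It stays flat, so I'll keep pushing.

>>> carry_out(series=[-0.008,0,0.0003,0,1,-0.008,0,0.0003,0,1,-0.008,0,0.0003,0,1,-0.006,0,0.0002,0,1,-0.003,0,0.0001,0,1,0,0,0,0,1])

```text
time_s: 6.42
tcp_pos: [0.5395, 0.0612, 0.0144]
ee_rot: [-0.03, 3.11, -0.001]
contact_force: [0.6, 0.5, 0.8]
opening: 0.0852
```

>>> carry_out(series=[-0.003,0,0.0001,0,1,-0.003,0,0.0001,0,1,0,0,0,0,1])

```text
time_s: 6.8
tcp_pos: [0.5454, 0.0614, 0.0144]
ee_rot: [-0.03, 3.11, -0.001]
contact_force: [-0.3, 0.9, 1.0]
opening: 0.0857
```

>>> carry_out(series=[-0.003,0,0.0001,0,1,0,0,0,0,1])

```text
time_s: 7.05
tcp_pos: [0.5476, 0.0615, 0.0141]
ee_rot: [-0.031, 3.112, -0.001]
contact_force: [0.1, -0.6, 0.3]
opening: 0.0858
```

>>> carry_out(series=[-0.002,0,0.0001,0,1,0,0,0,0,1])

```text
time_s: 7.3
tcp_pos: [0.5476, 0.0616, 0.0137]
ee_rot: [-0.032, 3.117, -0.001]
contact_force: [0.4, -0.5, 0.1]
opening: 0.0856
```

>>> carry_out(series=[0.02,0,0,0,1,0,0,-0.06,0,0,0,0,-0.06,0,0,0,0.05,-0.05,0,0,0,0,0,0,0])

```text
time_s: 7.92
tcp_pos: [0.5255, 0.1055, 0.1821]
ee_rot: [-0.027, 3.109, 0.001]
contact_force: [-0.8, -0.4, -1.2]
opening: 0.0124
```

```bash
python3 mv.py 0.583 0.2 0.1 0.019; python3 snap.py d side wrist;  python3 -c "
import cv2;a=cv2.imread('pics/side_d.png')[130:255,180:330];b=cv2.imread('pics/wrist_d.png');cv2.imwrite('pics/d1.png',cv2.resize(a,(750,625)[:2],interpolation=cv2.INTER_CUBIC)[:600]);cv2.imwrite('pics/d2.png',cv2.resize(b,(800,600),interpolation=cv2.INTER_CUBIC))"
```

```text
t 7.925 tcp [0.5255 0.1055 0.1821] yaw 0.0175 F [-0.8  -0.43 -1.23] tilt [ 0.033  0.001 -0.999]
shift(tool now) [-0.0565  0.0934  0.084 ] turn -0.0015
```

View pics/d1.png

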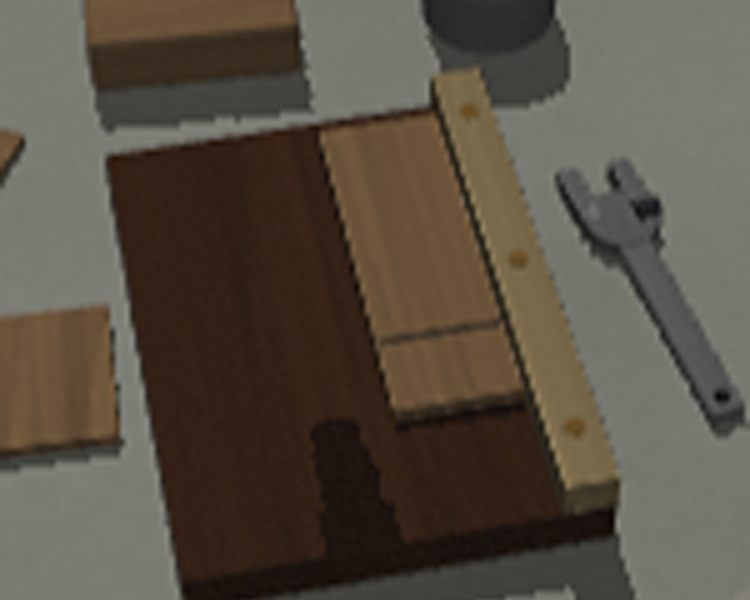

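View pics/d2.png

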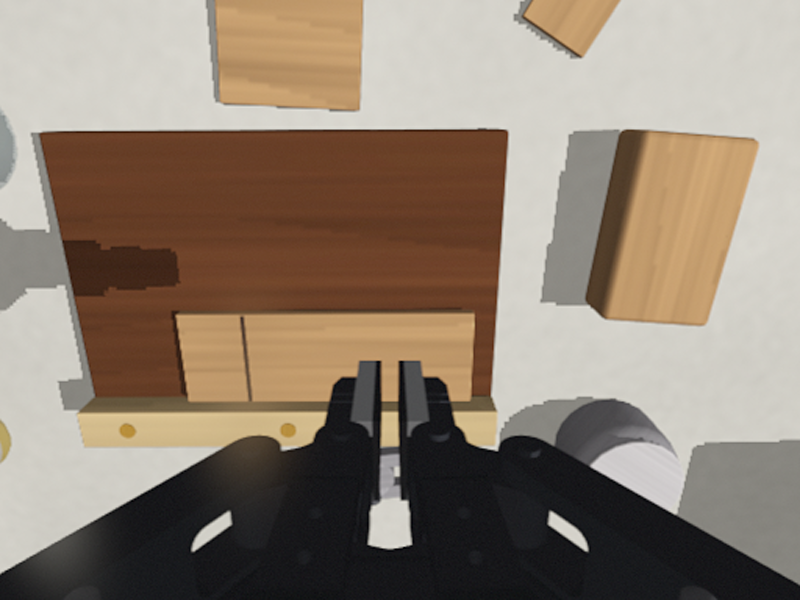

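The slat lies flat along the fence (picture d2: edge at row 402, line at column 245). Next I'll measure it.

```bash
cat > m3.py <<'E'
from fit import *
import pickle
o=pickle.load(open('d.pkl','rb'));s=o['s']
g=lambda P:(np.array(P)+.5)/1.5625-.5
ci=lambda P:(np.array(P)+.5)/5-.5+[180,130]
b0=np.load('p.npz')['b']
bw=(o['wrist'],s,[[-.095,.13],[-.095,-.13],[.07,-.13],[.095,-.13],[.095,.13],[.07,.13]],[.025,.025,.045,.045,.045,.045],g([[507,131],[41,133],[80,413],[83,446],[496,446],[496,411]]))
bs=(o['side'],None,[[-.095,-.13],[-.095,.13],[.07,-.13],[.095,-.13],[.07,.13],[.095,.13]],[.025,.025,.045,.045,.045,.045],ci([[185,580],[107,157],[568,490],[619,480],[434,80],[480,69]]))
L=[[-.03,.09],[.03,.09],[-.03,-.09],[.03,-.09],[-.03,-.05],[.03,-.05]]
sw=(o['wrist'],s,L,.033,g([[473,313],[470,402],[178,315],[187,402],[242,316],[251,402]]))
ss=(o['side'],None,L,.033,ci([[318,128],[437,110],[396,412],[523,390],[380,340],[498,322]]))
for n,B,Sx in (('w',[bw],[sw]),('s',[bs],[ss])):
    b,r=fit(B,b0);sl,r2=fit(Sx,[.58,.06,0]);print(n,b.round(4),r.round(1),sl.round(4),r2.round(1));report(b,sl)
E
python3 m3.py
```

```text
w [0.5517 0.0441 0.0211] [ 1.5  0.2 -1.4  0.  -1.6 -0.3  1.5  0.5 -0.8 -0.3  0.8  0.1] [0.5913 0.0693 0.0213] [ 0.5  0.7 -0.5 -0.5 -1.4  0.1  1.1  0.2  0.  -0.7  0.   0. ]
rel ang 0.00019388805296730038 end [-29.8  64.4] ca [ 0.2 64.4] cb [2.000e-01 2.444e+02]
s [0.551  0.04   0.0185] [-0.6  1.  -0.1 -0.5 -0.2  0.   1.1 -0.  -0.3 -0.8  0.3 -0.1] [0.5898 0.0673 0.0175] [ 0.1  0.4  0.   0.4 -0.6 -0.4  0.5 -0.4 -1.   0.4  1.2 -0.2]
rel ang -0.0010534315438972541 end [-30.8  66.6] ca [-0.8 66.6] cb [ -0.7 246.6]
```

```bash
python3 - <<'E'
from h import *
import pickle
o=pickle.load(open('d.pkl','rb'));s=o['s']
g=lambda P:(np.array(P)+.5)/1.5625-.5
print(unproj(g([[587,300],[625,130]]),0,o['wrist'],s).round(3),unproj(g([[608,321],[705,325]]),.035,o['wrist'],s).round(3),unproj(g([[560,420]]),.05,o['wrist'],s).round(3))
# finger width: pads edges
print(unproj(g([[358,365],[381,365],[400,365],[422,365]]),.19,o['wrist'],s).round(4), s['opening'])
E
python3 mv.py 0.585 0.193 0.1 0.019
```

```text
[[0.561 0.239 0.   ]
 [0.453 0.247 0.   ]] [[0.562 0.239 0.035]
 [0.563 0.298 0.035]] [[0.621 0.213 0.05 ]]
[[0.5145 0.0978 0.19  ]
 [0.5144 0.1043 0.19  ]
 [0.5143 0.1098 0.19  ]
 [0.5142 0.1161 0.19  ]] 0.012387658025159887
t 8.025 tcp [0.5232 0.1035 0.1782] yaw 0.0161 F [-0.14 -0.73 -0.96] tilt [ 0.025 -0.    -1.   ]
shift(tool now) [-0.0612  0.0885  0.0797] turn -0.0029
```

>>> carry_out(series=[-0.031,0.044,0.0,-0.003,0,-0.031,0.044,0,0,0,0,0,0.05,0,0,0,0,0.05,0,0,0,0,0.02,0,0,0,0,0,0,0])

```text
time_s: 8.78
tcp_pos: [0.5846, 0.1885, 0.0443]
ee_rot: [-0.021, 3.131, -0.007]
contact_force: [0.3, -0.2, 0.1]
opening: 0.0
```

```bash
python3 mv.py 0.586 0.19 0.0285 0.019;python3 snap.py e side;  python3 -c "
import cv2;a=cv2.imread('pics/side_e.png')[100:240,180:340];cv2.imwrite('pics/e1.png',cv2.resize(a,None,fx=4,fy=4,interpolation=cv2.INTER_CUBIC))"
```

```text
t 8.775 tcp [0.5846 0.1885 0.0443] yaw 0.0133 F [ 0.32 -0.2   0.08] tilt [ 0.011 -0.004 -1.   ]
shift(tool now) [-0.0013  0.0015  0.0158] turn -0.0057
```

View pics/e1.png

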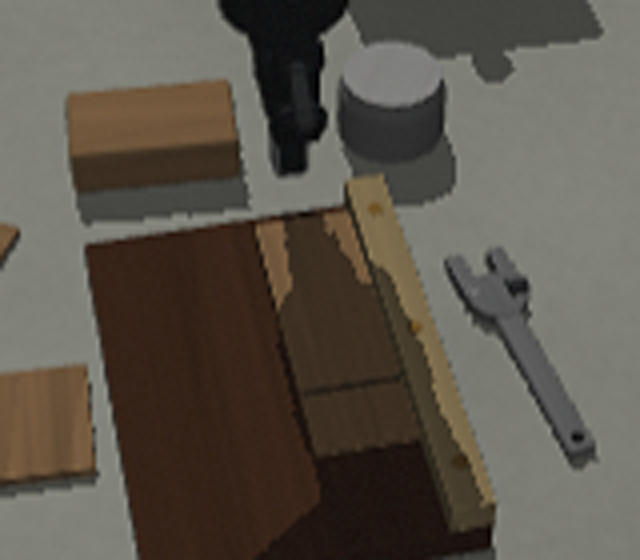

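>>> carry_out(series=[-0.001,0,0.009,-0.005,0,0,0,0.006,0,0,0,0,0,0,0])

```text
time_s: 9.2
tcp_pos: [0.5881, 0.1879, 0.0313]
ee_rot: [-0.028, 3.126, -0.006]
contact_force: [-0.2, 1.0, 0.2]
opening: 0.0002
```

```bash
python3 mv.py 0.5875 0.10 0.029 0.019
```

```text
t 9.2 tcp [0.5881 0.1879 0.0313] yaw 0.0176 F [-0.21  1.    0.19] tilt [ 0.016 -0.004 -1.   ]
shift(tool now) [ 0.0021 -0.0878  0.0026] turn -0.0014
```

>>> carry_out(series=[0,-0.004,0.0022,0,0,0,-0.008,0,0,0,0,-0.008,0,0,0,0,0,0,0,0])

```text
time_s: 9.7
tcp_pos: [0.5894, 0.1663, 0.0307]
ee_rot: [-0.028, 3.123, -0.006]
contact_force: [-0.0, 0.5, -0.0]
opening: 0.0
```

```bash
python3 mv.py 0.5875 0.10 0.029 0.019
```

```text
t 9.7 tcp [0.5894 0.1663 0.0307] yaw 0.0177 F [-0.01  0.52 -0.01] tilt [ 0.018 -0.004 -1.   ]
shift(tool now) [ 0.0031 -0.0663  0.0019] turn -0.0013
```

>>> carry_out(series=[0.001,0,0.0025,0,0,0.001,-0.008,0,0,0,0,-0.008,0,0,0,0,-0.008,0,0,0,0,0,0,0,0])

```text
time_s: 10.32
tcp_pos: [0.5878, 0.1406, 0.0282]
ee_rot: [-0.027, 3.123, -0.006]
contact_force: [-0.1, -0.4, -1.0]
opening: -0.0001
```

```bash
python3 mv.py 0.589 0.10 0.029 0.019;python3 snap.py f side;  python3 -c "
import cv2;a=cv2.imread('pics/side_f.png')[100:260,180:340];cv2.imwrite('pics/f1.png',cv2.resize(a,None,fx=3.75,fy=3.75,interpolation=cv2.INTER_CUBIC))"
```

```text
t 10.325 tcp [0.5878 0.1406 0.0282] yaw 0.0176 F [-0.08 -0.39 -1.01] tilt [ 0.019 -0.003 -1.   ]
shift(tool now) [-0.0005 -0.0406 -0.0007] turn -0.0014
```

View pics/f1.png

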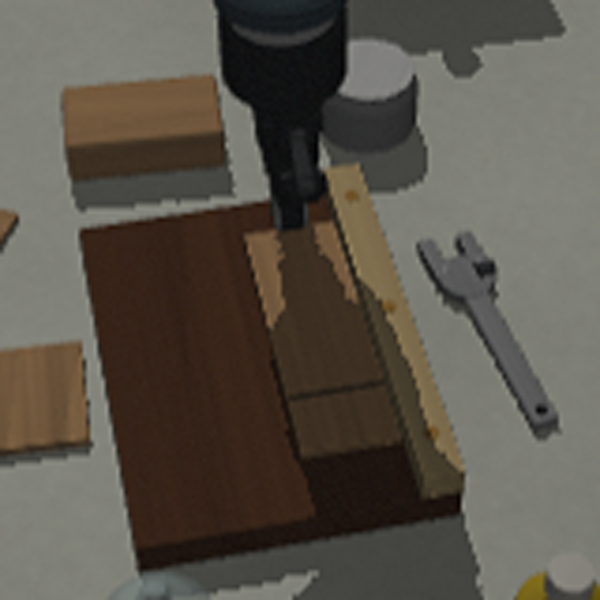

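The slat is sliding along the fence, pushed at its end (250–330, 230), and stays flush.

>>> carry_out(series=[0,-0.009,0,0,0,0,-0.009,0,0,0,0,-0.009,0,0,0,0,-0.009,0,0,0,0,-0.009,0,0,0,0,-0.009,0,0,0,0,-0.006,0,0,0,0,0,0,0,0])

```text
time_s: 11.38
tcp_pos: [0.589, 0.0762, 0.0284]
ee_rot: [-0.027, 3.123, -0.006]
contact_force: [0.1, -0.1, 0.0]
opening: -0.0003
```

```bash
python3 mv.py 0.589 0.07 0.029 0.019;python3 snap.py g side scene;  python3 -c "
import cv2;a=cv2.imread('pics/side_g.png')[130:270,180:340];cv2.imwrite('pics/g1.png',cv2.resize(a,None,fx=4,fy=4,interpolation=cv2.INTER_CUBIC));a=cv2.imread('pics/scene_g.png')[155:285,180:340];cv2.imwrite('pics/g2.png',cv2.resize(a,None,fx=4.5,fy=4.5,interpolation=cv2.INTER_CUBIC))"
```

```text
t 11.375 tcp [0.589  0.0762 0.0284] yaw 0.0173 F [ 0.05 -0.11  0.03] tilt [ 0.019 -0.003 -1.   ]
shift(tool now) [ 0.0001 -0.0062 -0.0006] turn -0.0017
```

View pics/g1.png

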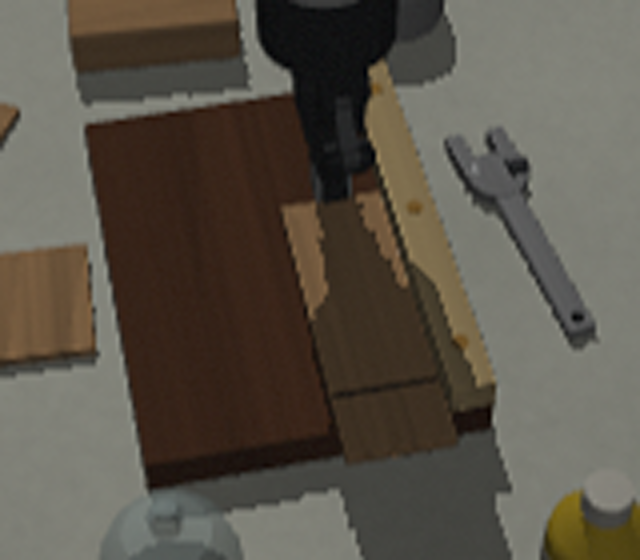

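View pics/g2.png

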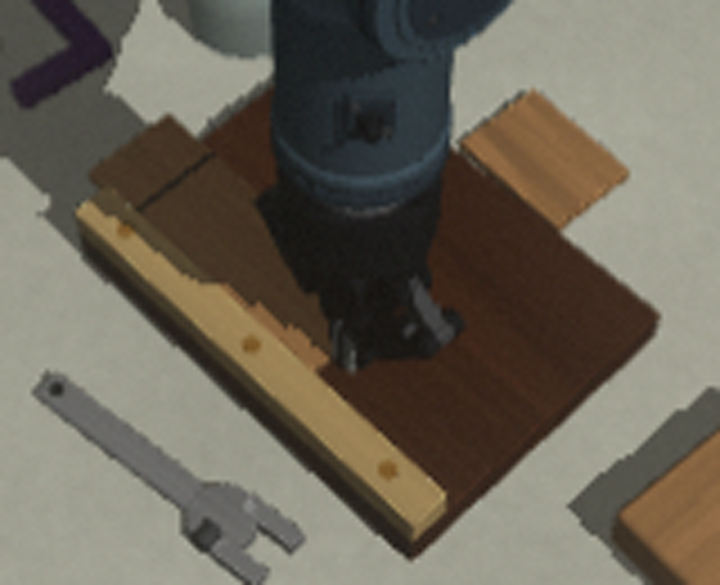

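```bash
cat > m4.py <<'E'
from fit import *
import pickle
o=pickle.load(open('g.pkl','rb'))
ci=lambda P:(np.array(P)+.5)/4-.5+[180,130]
cs=lambda P:(np.array(P)+.5)/4.5-.5+[180,155]
b0=np.load('p.npz')['b']
ss=(o['side'],None,[[-.03,.09],[-.03,-.05],[.03,-.05]],.033,ci([[282,205],[333,397],[438,380]]))
sc=(o['scene'],None,[[-.03,-.05],[.03,-.05],[-.03,-.09],[.03,-.09]],.033,cs([[213,157],[142,209],[168,117],[90,178]]))
for b in (b0,):
  for S in ([ss],[sc],[ss,sc]):
    sl,r=fit(S,[.6,-.03,.02]);print(sl.round(4),r.round(1));report(b,sl)
E
python3 m4.py
```

```text
[ 0.5907 -0.0206  0.0076] [ 0.1  0.4 -0.6 -0.   0.5 -0.3]
rel ang -0.010489813168379205 end [-32.7 -22.7] ca [ -2.7 -23. ] cb [ -0.8 157. ]
[ 0.5868 -0.0184  0.068 ] [ 0.8 -0.7 -0.7  2.1 -0.1 -0.4  0.  -0. ]
rel ang 0.0499595220063732 end [-31.1 -20.3] ca [ -1.2 -18.8] cb [-10.2 161. ]
[ 0.5907 -0.0197  0.0149] [-0.2  0.2 -0.5 -0.4  0.5 -0.7  0.5 -0.4 -1.9  1.7  0.3 -0.6 -0.5 -0.9]
rel ang -0.003178805716125551 end [-32.  -21.7] ca [ -2.  -21.8] cb [ -1.5 158.2]
```

>>> carry_out(series=[0,-0.006,0,0,0,0,-0.006,0,0,0,0,-0.003,0,0,0,0,0,0,0,0])

```text
time_s: 11.98
tcp_pos: [0.5892, 0.0614, 0.0284]
ee_rot: [-0.029, 3.123, -0.005]
contact_force: [-0.2, 0.5, 0.2]
opening: 0.0006
```

>>> carry_out(series=[0,0.025,0,0,0,0,0,-0.06,0,0,0,0,-0.06,0,0,0.03,-0.03,-0.05,0,0,0.03,-0.05,-0.01,0,0,0.02,-0.04,0,0,0,0,0,0,0,0])

```text
time_s: 12.85
tcp_pos: [0.5082, -0.0348, 0.2103]
ee_rot: [-0.033, 3.121, -0.01]
contact_force: [0.6, 1.5, -0.4]
opening: -0.0002
```

```bash
python3 mv.py 0.589 0.085 0.029 0.019;python3 snap.py k side scene wrist;  python3 -c "
import cv2;a=cv2.imread('pics/side_k.png')[130:270,180:340];cv2.imwrite('pics/k1.png',cv2.resize(a,None,fx=4,fy=4,interpolation=cv2.INTER_CUBIC));a=cv2.imread('pics/wrist_k.png');cv2.imwrite('pics/k2.png',cv2.resize(a,(800,600),interpolation=cv2.INTER_CUBIC))"
```

```text
t 12.85 tcp [ 0.5082 -0.0348  0.2103] yaw 0.0211 F [ 0.59  1.5  -0.35] tilt [ 0.02  -0.006 -1.   ]
shift(tool now) [-0.0797  0.1193  0.1821] turn 0.0021
```

View pics/k1.png

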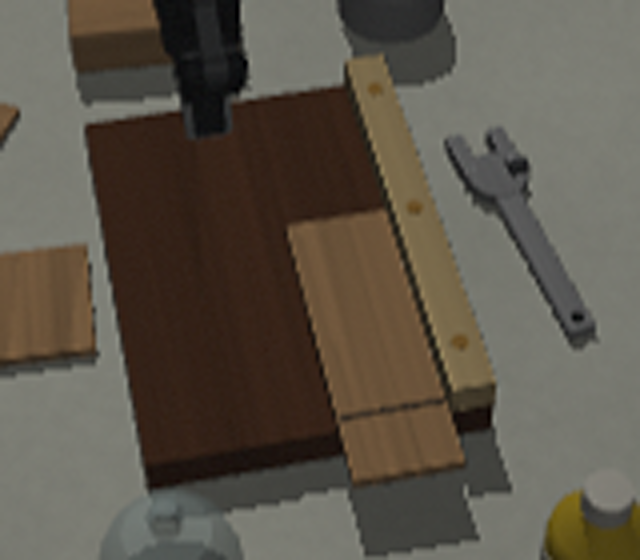

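View pics/k2.png

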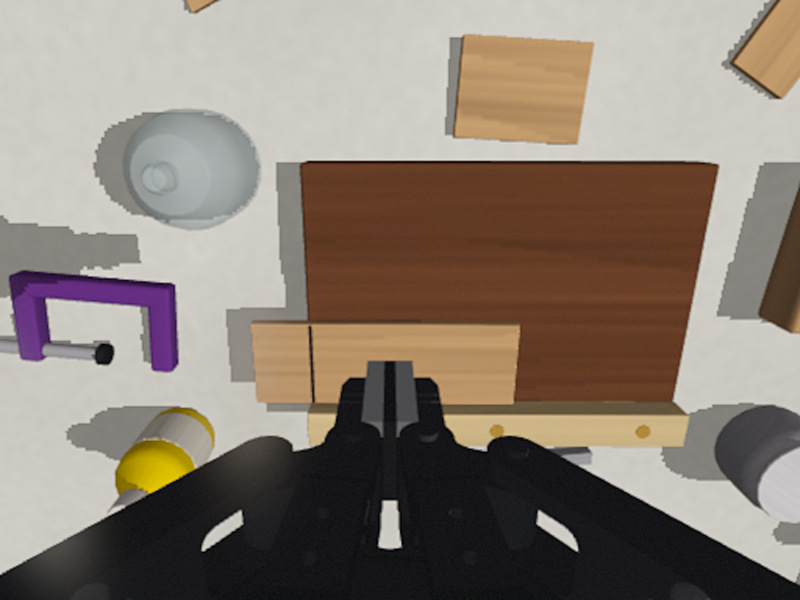

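```bash
cat > m5.py <<'E'
from fit import *
import pickle
o=pickle.load(open('k.pkl','rb'));s=o['s']
g=lambda P:(np.array(P)+.5)/1.5625-.5
ci=lambda P:(np.array(P)+.5)/4-.5+[180,130]
b0=np.load('p.npz')['b']
B=[[-.095,-.13],[-.095,.13],[.07,-.13],[.07,.13],[.095,.13],[.095,-.13]];bz=[.025,.025,.045,.045,.045,.045]
bw=(o['wrist'],s,B,bz,g([[302,163],[717,163],[308,405],[688,413],[685,445],[309,444]]))
bs=(o['side'],None,B,bz,ci([[150,468],[86,126],[454,392],[346,65],[383,56],[495,384]]))
L=[[-.03,.09],[.03,.09],[-.03,-.05],[.03,-.05]]
sw=(o['wrist'],s,L+[[-.03,-.09],[.03,-.09]],.033,g([[519,325],[515,403],[310,325],[314,402],[252,324],[259,402]]))
ss=(o['side'],None,L,.033,ci([[287,227],[388,208],[341,418],[447,401]]))
for n,b_,s_ in (('w',bw,sw),('s',bs,ss)):
    b,r=fit([b_],b0);sl,r2=fit([s_],[.59,-.035,.02]);print(n,b.round(4),r.round(1),sl.round(4),r2.round(1));report(b,sl)
E
python3 m5.py
```

```text
w [0.5474 0.0405 0.0209] [-1.8 -1.1  3.  -0.9 -0.5  5.   1.6  0.8 -0.6  0.5  0.   0.2] [ 0.5886 -0.0353  0.0222] [ 1.3 -0.6 -0.4  0.5  0.4 -0.8  0.5  0.8 -0.9 -0.2 -0.7  0.7]
rel ang 0.001251274032808565 end [-30.3 -36.6] ca [ -0.3 -36.6] cb [ -0.5 143.4]
s [0.5509 0.0392 0.0219] [-0.9  0.4 -0.4 -0.3  0.1  0.2 -0.2 -0.9  0.4 -0.2  1.3  0.1] [ 0.5918 -0.0355  0.0195] [-0.  -0.4 -0.   0.3 -0.5  0.3  0.6 -0.3]
rel ang -0.0023682703571734527 end [-31.  -35.6] ca [ -1.  -35.6] cb [ -0.6 144.4]
```

The slat end is 36 to 37 mm beyond the edge and flush with the fence, so it needs about 3.5 mm more. The end contact was at TCP y = 0.0614, so I'll go back and push to y ≈ 0.058.

>>> carry_out(series=[-0.04,0.06,0,0,0,-0.04,0.06,0,0,0,0,0,0.05,0,0,0,0,0.05,0,0,0,0,0.05,0,0,0,0,0.015,0,0,0,0,0,0,0])

```text
time_s: 13.88
tcp_pos: [0.586, 0.0865, 0.0397]
ee_rot: [-0.054, 3.119, -0.005]
contact_force: [-0.3, 0.4, 0.9]
opening: 0.0001
```

```bash
python3 mv.py 0.5893 0.068 0.0285 0.019
```

```text
t 13.875 tcp [0.586  0.0865 0.0397] yaw 0.0343 F [-0.31  0.35  0.86] tilt [ 0.022 -0.003 -1.   ]
shift(tool now) [-0.0024 -0.0186  0.0114] turn 0.0153
```

>>> carry_out(series=[-0.002,0,0.008,0.015,0,0,0,0.0035,0,0,0,-0.009,0,0,0,0,-0.009,0,0,0,0,0,0,0,0])

```text
time_s: 14.5
tcp_pos: [0.5931, 0.0669, 0.0336]
ee_rot: [-0.028, 3.109, -0.006]
contact_force: [0.6, -0.2, -0.2]
opening: -0.0002
```

```bash
python3 mv.py 0.5893 0.058 0.0285 0.019
```

```text
t 14.5 tcp [0.5931 0.0669 0.0336] yaw 0.018 F [ 0.64 -0.24 -0.2 ] tilt [ 0.032 -0.003 -0.999]
shift(tool now) [ 0.0041 -0.0088  0.005 ] turn -0.001
```

>>> carry_out(series=[0.004,0,0.005,0,0,0.001,0,0.001,0,0,0,0,0,0,0])

```text
time_s: 14.88
tcp_pos: [0.5877, 0.0665, 0.0271]
ee_rot: [-0.027, 3.109, -0.005]
contact_force: [-0.7, -0.2, 0.5]
opening: 0.0003
```

```bash
python3 mv.py 0.5893 0.058 0.0285 0.019
```

```text
t 14.875 tcp [0.5877 0.0665 0.0271] yaw 0.0172 F [-0.71 -0.23  0.53] tilt [ 0.032 -0.003 -0.999]
shift(tool now) [-0.0015 -0.0085 -0.0013] turn -0.0018
```

>>> carry_out(series=[0,0,-0.001,0,0,0,-0.004,0,0,0,0,-0.003,0,0,0,0,-0.0015,0,0,0,0,0,0,0,0])

```text
time_s: 15.5
tcp_pos: [0.5879, 0.0577, 0.0282]
ee_rot: [-0.028, 3.109, -0.005]
contact_force: [-0.2, 0.3, -1.1]
opening: -0.0001
```

Next I'll back off, lift, and look again.

>>> carry_out(series=[0,0.025,0,0,0,0,0,-0.06,0,0,0,0,-0.06,0,0,0.03,-0.03,-0.05,0,0,0.03,-0.05,-0.01,0,0,0.02,-0.04,0,0,0,0,0,0,0,0])

```text
time_s: 16.38
tcp_pos: [0.5045, -0.0388, 0.2089]
ee_rot: [-0.031, 3.108, -0.01]
contact_force: [0.9, 0.2, 0.2]
opening: 0.0002
```

```bash
python3 snap.py n side scene wrist;  python3 -c "
import cv2;a=cv2.imread('pics/side_n.png')[130:270,180:340];cv2.imwrite('pics/n1.png',cv2.resize(a,None,fx=4,fy=4,interpolation=cv2.INTER_CUBIC));a=cv2.imread('pics/wrist_n.png');cv2.imwrite('pics/n2.png',cv2.resize(a,(800,600),interpolation=cv2.INTER_CUBIC))"
```

```text
(no output)
```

View pics/n1.png

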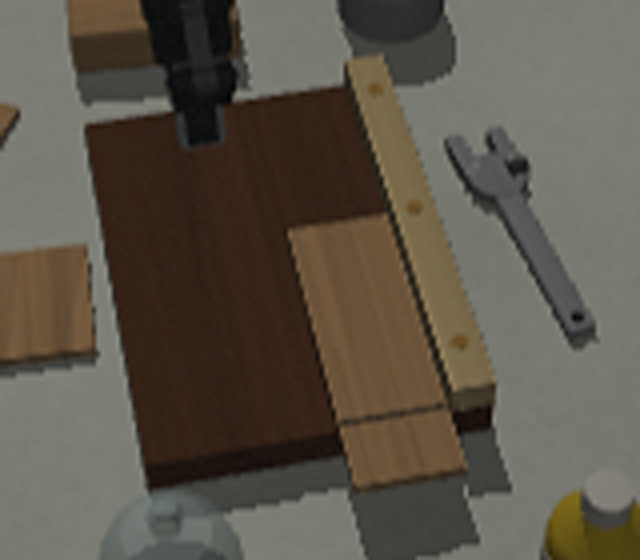

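View pics/n2.png

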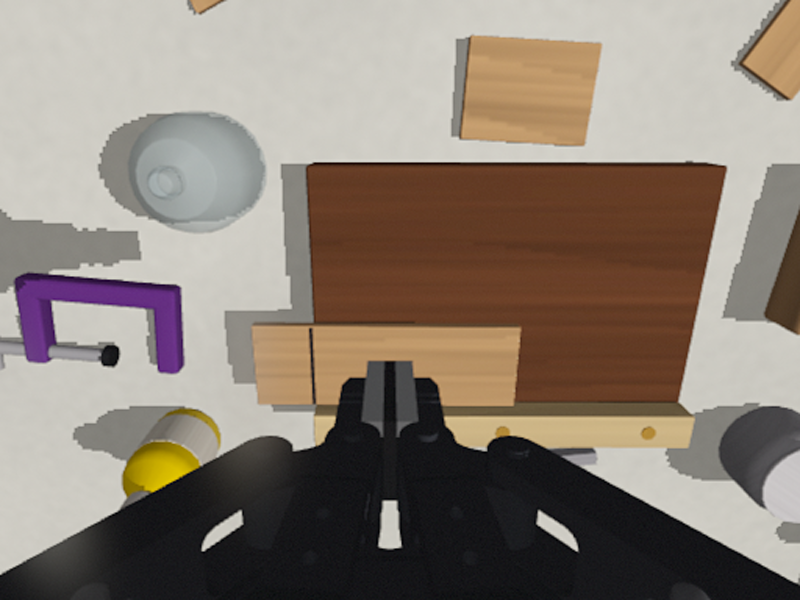

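```bash
sed -e "s/k.pkl/n.pkl/" -e "s/g(\[\[302,163.*/g([[308,164],[725,166],[314,407],[692,416],[690,447],[315,446]]))/" -e "s/g(\[\[519.*/g([[521,327],[515,404],[311,326],[315,403],[253,324],[260,404]]))/" -e "s/ci(\[\[287.*/ci([[288,230],[388,213],[340,425],[448,406]]))/" m5.py > m6.py; python3 m6.py
python3 - <<'E'
from fit import *
import pickle
o=pickle.load(open('n.pkl','rb'))
g=lambda P:(np.array(P)+.5)/1.5625-.5
# direct: board right edge line (top) vs pencil line, wrist cam
e=unproj(g([[308,164],[314,320]]),.025,o['wrist'],o['s']);p=unproj(g([[312,326],[315.5,403]]),.033,o['wrist'],o['s'])
print(e.round(4),p.round(4)); k=np.polyfit(e[:,0],e[:,1],1);print('line beyond edge mm',1e3*(np.polyval([-.02,0],p[:,0]-e[1,0])*-1*0+np.polyval([.02,e[:,1].mean()-.02*e[:,0].mean()],p[:,0])-p[:,1]))
E
```

```text
w [0.5477 0.0406 0.0171] [-1.4 -0.4  3.5 -0.7 -0.5  4.8  2.4  0.5 -0.8  0.6 -0.1 -0.3] [ 0.5882 -0.0388  0.0176] [ 0.8 -0.6 -0.1  0.6  0.4 -0.6  0.4  0.6 -0.9  0.5 -0.8 -0.2]
rel ang 0.0005069518983257006 end [-30.9 -40.1] ca [ -0.9 -40.1] cb [ -1.  139.9]
s [0.5509 0.0392 0.0219] [-0.9  0.4 -0.4 -0.3  0.1  0.2 -0.2 -0.9  0.4 -0.2  1.3  0.1] [ 0.5911 -0.039   0.0165] [-0.2  0.   0.1  0.2 -0.3 -0.1  0.3 -0.1]
rel ang -0.005390224364961487 end [-32.  -39.1] ca [ -2.  -39.2] cb [ -1.  140.8]
[[ 0.4553 -0.0896  0.025 ]
 [ 0.5587 -0.0888  0.025 ]] [[ 0.5597 -0.089   0.033 ]
 [ 0.6183 -0.0883  0.033 ]]
line beyond edge mm [0.84815344 1.2623129 ]
```

```bash
python3 -c "
from rig import arm
print(arm.job_done())"
```

```text
the job is handed in; nothing more can be done
None
```

The slat is flush against the fence, its right-hand end about 40 mm past the board's edge, and I handed the job in at about 16.5 s of the 54 s allowed. I pushed it square against the fence with both open fingertips. Then I slid it along the fence from its left end with the fingers shut, in two pushes, and lifted the hand clear.

| Check after the last push | Wrist camera | Side camera | Allowed |
|---|---|---|---|
| Slat end beyond the edge | 40.1 mm | 39.1 mm | 35–45 mm |
| Right-hand fence corner, gap to fence plane | 0.9 mm | 2.0 mm | 5 mm |
| Left-hand fence corner, gap to fence plane | 1.0 mm | 1.0 mm | 5 mm |

- **Pencil line:** a separate direct check in the wrist picture put it about 1 mm past the edge, so the checks agree to about 2 mm.
- **Camera disagreement:** the two cameras place the board and slat about 3 mm apart in absolute x. I measured the slat relative to the board within each picture, so that offset cancels.
- **Tool tilt:** the hand drifted to about 0.03 rad off vertical during the moves and I could not correct it. It did not affect the pushes.
- **Other items:** everything visible in the last pictures looked to be in its original place. I checked this by eye and did not measure it.

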